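Put the garlic away and click the storage box shut

ROBOT

A 6-joint arm with a two-finger parallel gripper is mounted at the origin on a cart in front of the work surface, level with it; the furniture and walls round the work are solid. World frame = base frame: x ahead of the robot, y to its left, z up, the work surface at z = 0. Lengths are in m, angles in rad, forces in N, time in s.
With the tool pointing down it reaches from about 0.3 to 0.75 m from the base axis. Payload 8.5 kg.
Tool frame: the origin (TCP) lies midway between the tips of the shut fingers; the grasp point (between the pads) lies 19 mm behind it; z points along the fingers, y is the line along which they close (so a half turn about z gives the same grasp; the last joint's range is limited). The gripper opens to 88 mm and grips with 3 to 60 N. Pads are 18 mm wide; open, the fingers measure 123 mm over their backs; the gripper's body (75 mm by 187 mm) begins 45 mm behind the grasp point.
Start: joints at [1.023, 0.381, 1.297, -0, 1.464, -0.215], TCP at [0.18, 0.52, 0.239] pointing down, gripper open.
Joint ranges: [-3.11, 3.11], [-0.89, 2.33], [0.22, 2.48], [-1.42, 4.56], [0.17, 2.85], [-2.88, 2.88]. Speed limits (rad/s): [2.39, 2.39, 3.14, 3.14, 3.14, 3.14].

INTERFACE

Orientations are given as a 3x3 rotation matrix whose columns are the frame's x, y, z axes.
In Python, from plant import monitor, imaging, workorder gives the robot as it stands.
- The arm moves only by the shell command python3 -m jog 'ROWS' [OPENING] [FORCE]. ROWS is JSON, a list of rows, each an object with "delta_pos": the shift along the world's x, y, z in cm, a list of three; "spin": the turn about the world's z in rad. In form: [{"delta_pos": [tx, ty, tz], "spin": spin}, ...]. A call has 1 to 8 rows; each row shifts and turns the commanded pose from where the row before left it; what a row does not reach is not made up. A row lasts 1/8 s, in which the tool goes at most 62.5 mm and 10.7 degrees, less where a joint would pass 70% of its speed; a pose out of reach is approached as far as the arm can. A call is refused whole if a number of a shift passes 6.25 or a number of a turn 0.188, either way. A call with a gripper value outside its range is refused whole. OPENING is the opening, from 0 (shut) to 1 (fully open), set as the call begins (- or left out, the last holds). The fingers move at their own pace and stop on an object; FORCE is the grip in N (left out, the last holds). Time passes only in rows, so rows that do not move let the fingers close. It gives the time, the measured TCP pose, the force, the opening and the grip force at its end, in the units of the state.
- monitor.get_obs(): the state, without advancing time (a new reading comes with each control period).
- imaging.snapshot(name): name is "side" or "top"; returns a dict with "image" (400x640x3 uint8, blue, green, red), "vertical_fov" (degrees; the focal length in pixels is half the picture's height over the tangent of half this angle, whatever the lens; pixels are square), "cx", "cy" (the principal point, pixels), "rvec" (rotation vector, rad) and "tvec" (3), from world to camera coordinates, as OpenCV has them. Camera axes: x right, y down, z forward; pixel columns grow to the right and rows downward; lengths in m; the calibration is good to about 2 mm. A picture is of the moment at which its call begins. There is no depth.
- workorder.hand_in(): hands the job in; it is judged then, once.
The state is a dict: "time": time; "q": joint angles; "qvel": joint speeds; "joint_torque": joint torques, N m; "position": TCP position; "ee_rot": TCP orientation; "contact_force": force on the tool from outside, world axes, zero at the start; "torque": the same for the moment, N m; "opening": finger opening in m; "grasp_force": force on a finger pad.
Only numpy, scipy, OpenCV 4.12 (cv2) and the standard library are available. Lean on these libraries where they do the work, as an engineer would, in place of code of your own. Each camera call takes 0.05 s, during which the arm holds its last target. There are 200 camera calls.

TASK

The garlic is to go into the fridge without its smell getting out: set the garlic bulb in the empty half of the open storage box, then swing the box's sprung lid over and press its front edge down, by the thumb pad, until the clip clicks and the lid stays shut by itself. Press slowly and firmly, but no harder than the plastic stands (26 N), do not shove the box more than 5 cm along the worktop, and leave the tomato and the brown onion where they lie.

Things in the scene. Friction and masses are not known exactly. Their poses are not given: they have to be found in the camera images.
- garlic: Loose white garlic bulb, 61 mm wide and 59 mm tall, standing upright on the worktop; widest 20 to 30 mm above its underside, narrowing to a neck at the top; 0.04 kg. Origin: centre of its underside.
- keeper: Off-white open storage box, 150 mm (its x) by 200 mm (its y) by 76 mm high; walls 3 mm, floor 4 mm; a low divider (28 mm high, along its x) parts two halves. Loose on the worktop, about 0.9 kg; slides under about 5 N sideways. Origin: centre of its underside; x points from the clip side (front, towards the robot) to the hinge side, y left, z up. A red onion (71 mm tall) lies in its +y half.
- keeper_room (a point): Middle of the floor of the empty half of the storage box (upper face of the floor, 50 mm from the box's middle towards its -y). That half is 144 mm (box x) by 95 mm (box y) inside.
- lid (a joint): Angle of the box's clear hinged lid (rad): 0 closed, about 1.7 open (its rest, leaning a little back past upright); grows as it opens. Latched it reads within 0.045 of 0. A hinge spring (0.14 N m/rad) swings it open again whenever it is let go unlatched.
- lid_hinge (a point): Middle of the lid's hinge axis, which is parallel to the box's y, 78 mm behind the box's middle and 84 mm above its underside. From it the lid runs 158 mm to its front edge; it is 204 mm wide and 4 mm thick (axis in mid-thickness). The lid stands no more than 26 N of pressing. A caddy of tall utensils stands behind the box's right side.
- lid_pad (a point): Centre of the top of the ribbed teal thumb pad on the lid's outer face, 24 mm (along the lid) by 60 mm, 130 mm from the hinge axis and 28 mm from the front edge; it stands 2.5 mm proud of the lid. Its x and z axes are the lid's: x along the lid towards the hinge, z out of the outer face.
- keeper_clip (a point): Top of the clip at the middle of the box's front: a springy teal tongue 44 mm wide whose bead hooks over the shut lid's front edge. Pressed on the thumb pad the edge rides on the bead (about 8 to 16 N; more nearer the hinge), snaps under it, and 1 mm lower meets a hard ledge. Clip and ledge are screwed on through slots, up to 6 mm higher or lower than this from box to box: feel for the click.
- tomato: Loose red tomato, 74 mm wide, 69 mm tall, on the worktop; to be left alone. Origin: centre of its underside.
- brown_onion: Loose brown onion, 67 mm wide, 78 mm tall, on the worktop; to be left alone. Origin: centre of its underside.
Things that resemble listed ones, but are neither listed nor needed, are in the scene too. What is shaped like the garlic but green or turquoise is not meant.

How it is judged:
By the outcome, as a careful person would: the job done as asked, in the order asked, and still so for the second after the job is handed in, with the robot touching nothing.
It also fails if it takes over 67 s, if anything falls off the work surface, if the arm or the gripper's body presses on something with over 40 N, if the wrist force passes 120 N, or if a joint passes its speed limit or range.

## Working session

There is one attempt and no reset: what is moved stays moved. The work goes in short steps, Python scripts to look and compute and a shell command to move; the robot and the scene stay as the last step left them, time stands still between calls to the robot, and variables do not carry over. Pictures are saved under pics/ and viewed, at most 10 in all, crops included, and the job is handed in when it is done.

```bash
ls; mkdir -p pics
cat > h.py <<'E'
import numpy as np, cv2, json
from plant import monitor, imaging
def snap(n,f):
    s=imaging.snapshot(n); cv2.imwrite('pics/'+f+'.png',s['image']); 
    np.savez('pics/'+f+'.npz',**{k:np.array(v) for k,v in s.items()}); return s
def cam(f):
    s=np.load('pics/'+f+'.npz'); R=cv2.Rodrigues(s['rvec'].astype(float))[0]; t=s['tvec'].astype(float).ravel()
    fl=200/np.tan(np.radians(float(s['vertical_fov']))/2); K=np.array([[fl,0,float(s['cx'])],[0,fl,float(s['cy'])],[0,0,1]])
    return K,R,t,s['image']
def atz(f,u,v,z):
    K,R,t,_=cam(f); d=R.T@np.linalg.inv(K)@[u,v,1]; c=-R.T@t; return c+d*(z-c[2])/d[2]
def proj(f,p):
    K,R,t,_=cam(f); q=K@(R@np.array(p)+t); return q[:2]/q[2]
def tri(f1,p1,f2,p2):
    P=[cam(f)[0]@np.c_[cam(f)[1],cam(f)[2]] for f in(f1,f2)]
    X=cv2.triangulatePoints(P[0],P[1],np.array(p1,float).reshape(2,1),np.array(p2,float).reshape(2,1)).ravel(); return X[:3]/X[3]
E
python3 - <<'E'
from h import *
for n in('top','side'):
    s=snap(n,n+'0'); print(n,s['vertical_fov'],s['cx'],s['cy']); K,R,t,_=cam(n+'0'); print(-R.T@t,R[2])
E
```

```text
pics
top 50.760527188430366 314.9234268596306 202.6154754685296
[0.39203202 0.34322194 1.04292365] [ 0.13438323  0.01240285 -0.99085181]
side 43.685265998509294 306.9940536577421 200.65936614334746
[ 0.03982459 -0.59940841  0.94223007] [ 0.33384009  0.70876351 -0.62145401]
```

View pics/top0.png

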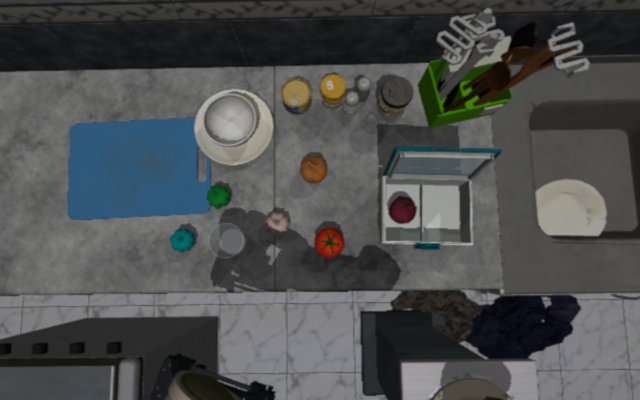

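View pics/side0.png

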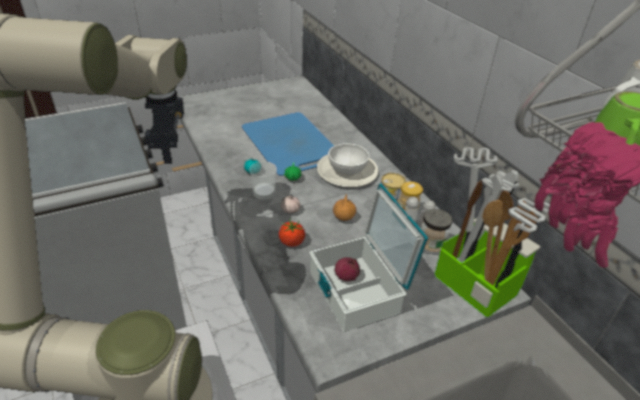

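The top view shows three garlic-shaped candidates: white (277,221), green (219,196) and turquoise (182,239). The glass at (228,240) isn't one. In the side view the white one is at (291,204). The description fits the white one. The box spans about (381-472, 178-244) in top, with its empty half on the right (the robot's −y). I'll check both in one close crop.

Run:
```python
import cv2,numpy as np
t=cv2.imread('pics/top0.png');s=cv2.imread('pics/side0.png')
def c(i,x,y,w,h,W,H): return cv2.resize(i[y:y+h,x:x+w],(W,H),interpolation=cv2.INTER_CUBIC)
a=np.hstack([c(t,250,200,60,50,300,250),c(t,370,140,140,115,500,250*1)])
b=np.hstack([c(s,260,185,60,70,300,350),c(s,300,180,143,100,500,350)])
print(a.shape,b.shape)
cv2.imwrite('pics/crop1.png',np.vstack([a,b]))
```

```text
(250, 800, 3) (350, 800, 3)
```

View pics/crop1.png

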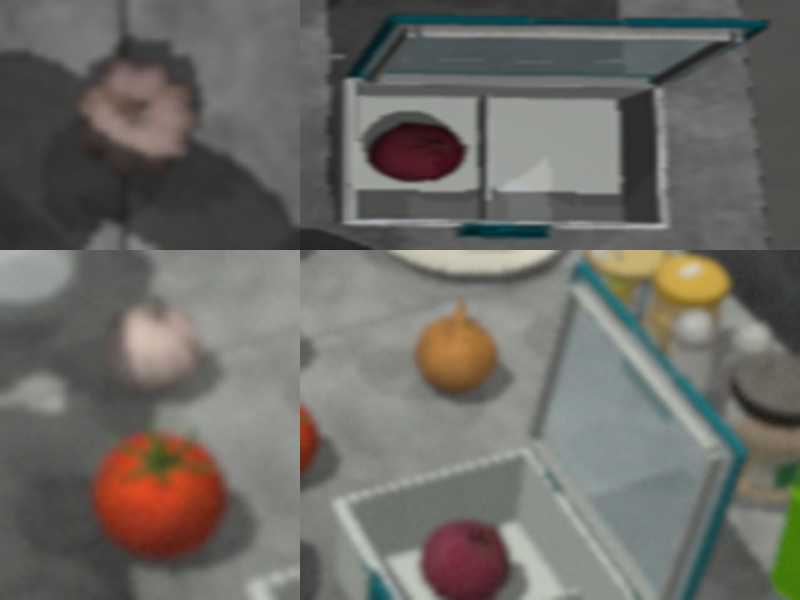

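The close crop confirms the plain white bulb at top (277.5,221.5) and side (291.5,204). The box's front rim corners in top are about (382.6,243.5) and (472.8,244.4).

Run:
```python
from h import *
np.set_printoptions(precision=4,suppress=True)
print('garlic',tri('top0',(277.6,221.8),'side0',(291.6,204)),atz('top0',277.6,221.8,.027),atz('side0',291.6,204,.027))
for p in [(382.6,243.5),(472.8,244.4),(383.2,177),(471.6,180.5)]: print(atz('top0',*p,.076))
# teal mask in top & side
for f in('top0','side0'):
    i=cam(f)[3]; h=cv2.cvtColor(i,cv2.COLOR_BGR2HSV); m=cv2.inRange(h,(85,110,40),(105,255,255))
    n,l,st,c=cv2.connectedComponentsWithStats(m)
    for k in range(1,n):
        if st[k,4]>15: print(f,st[k],c[k])
print('tomato',atz('top0',329.5,242,.035),'onion',atz('top0',313.5,169,.035), tri('top0',(329.5,242),'side0',(292,234)))
print(monitor.get_obs()['ee_rot'])
# fit box pose to front/back rim corners
from scipy.optimize import least_squares
def pts(x,y,a):
    c,s=np.cos(a),np.sin(a)
    return [np.array([x+c*u-s*v,y+s*u+c*v,z]) for u,v,z in[(-.075,.1,.076),(-.075,-.1,.076)]]
r=least_squares(lambda q:np.concatenate([proj('top0',p)-o for p,o in zip(pts(*q),[(382.6,243.5),(472.8,244.4)])]),[.5,0,0]);print(r.x,r.cost)
x,y,a=r.x
for u,v,z in[(-.075,.1,.076),(-.075,-.1,.076),(.075,-.1,.076),(.075,.1,.076),(.078,-.102,.084),(.078,.102,.084)]:
    p=[x+np.cos(a)*u-np.sin(a)*v,y+np.sin(a)*u+np.cos(a)*v,z]; print(np.array(p),proj('top0',p),proj('side0',p))
```

```text
garlic [0.4839 0.4472 0.0271] [0.4845 0.447  0.027 ] [0.4835 0.4475 0.027 ]
[0.4265 0.2025 0.076 ]
[ 0.4212 -0.0019  0.076 ]
[0.5806 0.1954 0.076 ]
[ 0.5687 -0.0087  0.076 ]
top0 [   68   118   143   102 12737] [135.2352 169.5638]
top0 [385 147 116  29 398] [441.1382 150.8794]
top0 [170 228  25  24 430] [182.2186 239.8233]
top0 [415 243  25   7 129] [427.1473 246.0853]
side0 [ 243  113   89   62 2888] [287.0578 140.187 ]
side0 [244 159  15  14 149] [250.8792 165.0336]
side0 [379 184  17  19  57] [387.0526 192.2807]
side0 [403 216  24  73 199] [415.8643 250.9296]
side0 [319 273  11  24 129] [323.9767 284.6357]
tomato [0.4335 0.3226 0.035 ] onion [0.6115 0.3581 0.035 ] [0.4328 0.3228 0.0311]
[[-0.9451  0.3266 -0.0007]
 [ 0.3266  0.9451 -0.0011]
 [ 0.0003 -0.0013 -1.    ]]
[ 0.4988  0.0983 -0.0265] 0.9527795244675497
[0.4265 0.2003 0.076 ] [383.5788 243.4897] [309.248  251.9521]
[0.4212 0.0003 0.076 ] [471.8274 244.4374] [344.8914 311.7455]
[ 0.5711 -0.0036  0.076 ] [469.331  179.4963] [403.9652 292.3527]
[0.5764 0.1963 0.076 ] [382.8988 178.7792] [363.0221 236.9351]
[ 0.5741 -0.0057  0.084 ] [471.3664 177.5663] [406.0675 290.2483]
[0.5795 0.1982 0.084 ] [382.5202 176.8357] [363.9803 233.8487]
```

```bash
python3 -m jog '[{"delta_pos":[4.4,-1,0],"spin":-0.08},{"delta_pos":[4.4,-1,0],"spin":-0.08},{"delta_pos":[4.4,-1,0],"spin":-0.08},{"delta_pos":[4.4,-1,0],"spin":-0.08},{"delta_pos":[4.4,-1.1,-2],"spin":-0.08},{"delta_pos":[4.4,-1.1,-2],"spin":-0.08},{"delta_pos":[4,-1.1,-2],"spin":0},{"delta_pos":[0,0,0],"spin":0}]' 1 8; python3 -c "
from h import *
o=monitor.get_obs();print(o['position'],o['ee_rot'],o['contact_force'])"
```

```text
time: 1.1
position: [0.4853, 0.4451, 0.1759]
ee_rot: [[-0.685, 0.728, -0.004], [0.728, 0.685, -0.003], [0.001, -0.004, -1.0]]
contact_force: [-0.7, 0.9, 0.1]
opening: 0.0881
grasp_force: 0.0
[0.48528623 0.44512656 0.17594356] [[-6.85131830e-01  7.28410388e-01 -3.56105092e-03]
 [ 7.28418873e-01  6.85127232e-01 -2.57304117e-03]
 [ 5.65543040e-04 -4.35680910e-03 -9.99990349e-01]] [-0.6667903   0.87827469  0.07786279]
```

```bash
python3 -m jog '[{"delta_pos":[-0.1,0.2,-4],"spin":0},{"delta_pos":[0,0,-5],"spin":0},{"delta_pos":[0,0,-4],"spin":0},{"delta_pos":[0,0,-2.2],"spin":0},{"delta_pos":[0,0,-1.4],"spin":0},{"delta_pos":[0,0,0],"spin":0}]' 1 8; python3 -m jog '[{"delta_pos":[0,0,0],"spin":0},{"delta_pos":[0,0,0],"spin":0},{"delta_pos":[0,0,0],"spin":0},{"delta_pos":[0,0,0],"spin":0},{"delta_pos":[0,0,0],"spin":0},{"delta_pos":[0,0,0],"spin":0}]' 0.4 8
```

```text
time: 1.85
position: [0.4821, 0.449, 0.0126]
ee_rot: [[-0.688, 0.726, -0.001], [0.726, 0.688, -0.0], [0.0, -0.001, -1.0]]
contact_force: [0.2, -0.4, 0.7]
opening: 0.088
grasp_force: 0.0
time: 2.6
position: [0.4828, 0.4489, 0.0131]
ee_rot: [[-0.687, 0.726, 0.0], [0.726, 0.687, 0.0], [-0.0, 0.001, -1.0]]
contact_force: [-1.0, 0.2, 3.9]
opening: 0.0553
grasp_force: 8.0
```

```bash
python3 -m jog '[{"delta_pos":[0,0,0],"spin":0},{"delta_pos":[0,0,0],"spin":0},{"delta_pos":[0,0,-0.3],"spin":0},{"delta_pos":[0,0,-0.3],"spin":0},{"delta_pos":[0,0,0],"spin":0}]' 0.95 8;python3 -m jog '[{"delta_pos":[0,0,0],"spin":0},{"delta_pos":[0,0,0],"spin":0},{"delta_pos":[0,0,0],"spin":0},{"delta_pos":[0,0,0],"spin":0},{"delta_pos":[0,0,0],"spin":0},{"delta_pos":[0,0,0],"spin":0}]' 0.4 8
```

```text
time: 3.22
position: [0.4825, 0.4487, 0.0063]
ee_rot: [[-0.687, 0.726, -0.001], [0.726, 0.687, -0.0], [0.0, -0.001, -1.0]]
contact_force: [0.7, 0.5, -0.1]
opening: 0.0838
grasp_force: 0.0
time: 3.98
position: [0.4827, 0.4488, 0.0068]
ee_rot: [[-0.687, 0.726, 0.0], [0.726, 0.687, 0.0], [-0.0, 0.0, -1.0]]
contact_force: [0.1, 0.3, 1.2]
opening: 0.0553
grasp_force: 7.9
```

```bash
python3 -m jog '[{"delta_pos":[0,0,1],"spin":0},{"delta_pos":[0,0,3],"spin":0},{"delta_pos":[0,0,5],"spin":0},{"delta_pos":[0,-2,5],"spin":0},{"delta_pos":[0,-5,3],"spin":0},{"delta_pos":[-0.2,-5,0],"spin":0},{"delta_pos":[-0.2,-5,0],"spin":0},{"delta_pos":[-0.3,-5,0],"spin":0}]';python3 -m jog '[{"delta_pos":[0,-5,0],"spin":0},{"delta_pos":[0,-5,0],"spin":0},{"delta_pos":[0,-4,0],"spin":0},{"delta_pos":[0,-3,0],"spin":0},{"delta_pos":[0,-1,0],"spin":0},{"delta_pos":[0,0,0],"spin":0},{"delta_pos":[0,0,0],"spin":0}]';python3 - <<'E'
from h import *
snap('top','top1');snap('side','side1')
t=cam('top1')[3];s=cam('side1')[3]
cv2.imwrite('pics/crop2.png',np.hstack([cv2.resize(t[110:290,350:530],(400,400)),cv2.resize(s[130:330,280:480],(400,400))]))
E
```

```text
time: 4.97
position: [0.4754, 0.2273, 0.1775]
ee_rot: [[-0.688, 0.726, 0.001], [0.726, 0.688, 0.0], [-0.001, 0.001, -1.0]]
contact_force: [0.1, -0.2, -0.1]
opening: 0.0556
grasp_force: 7.9
time: 5.85
position: [0.4756, 0.0497, 0.1769]
ee_rot: [[-0.688, 0.726, 0.0], [0.726, 0.688, 0.0], [0.0, 0.0, -1.0]]
contact_force: [-0.1, -0.5, -0.2]
opening: 0.0552
grasp_force: 7.9
```

View pics/crop2.png

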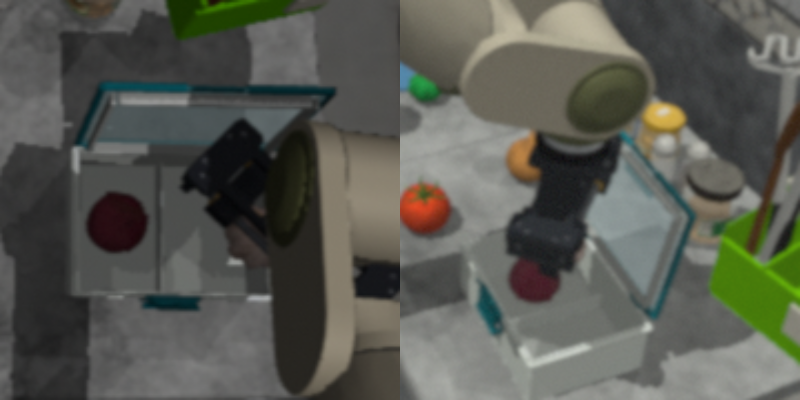

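The garlic is held over the empty half. In the top crop the gripper body is around (225,160), clear of the lid frame at about (120-330,145). I'll lower it in stages.

```bash
python3 -m jog '[{"delta_pos":[0,0,-3],"spin":0},{"delta_pos":[0,0,-4],"spin":0},{"delta_pos":[0,0,-3],"spin":0},{"delta_pos":[0,0,-1.5],"spin":0},{"delta_pos":[0,0,-1],"spin":0},{"delta_pos":[0,0,0],"spin":0}]';python3 -m jog '[{"delta_pos":[0,0,-1],"spin":0},{"delta_pos":[0,0,-1],"spin":0},{"delta_pos":[0,0,-0.7],"spin":0},{"delta_pos":[0,0,0],"spin":0}]';python3 -m jog '[{"delta_pos":[0,0,-0.5],"spin":0},{"delta_pos":[0,0,-0.4],"spin":0},{"delta_pos":[0,0,-0.2],"spin":0},{"delta_pos":[0,0,0],"spin":0}]'
```

```text
time: 6.7
position: [0.4756, 0.0491, 0.0515]
ee_rot: [[-0.688, 0.726, -0.001], [0.726, 0.688, 0.0], [0.001, -0.0, -1.0]]
contact_force: [-0.1, -0.6, 0.4]
opening: 0.0555
grasp_force: 7.9
time: 7.2
position: [0.4754, 0.0488, 0.0242]
ee_rot: [[-0.687, 0.726, -0.001], [0.726, 0.687, 0.0], [0.001, -0.001, -1.0]]
contact_force: [1.1, 0.5, -0.0]
opening: 0.0552
grasp_force: 7.9
time: 7.7
position: [0.4764, 0.0486, 0.0146]
ee_rot: [[-0.688, 0.726, 0.002], [0.726, 0.688, -0.001], [-0.002, 0.001, -1.0]]
contact_force: [-0.6, 0.6, 12.0]
opening: 0.0554
grasp_force: 15.0
```

```bash
python3 -m jog '[{"delta_pos":[0,0,0.2],"spin":0},{"delta_pos":[0,0,0],"spin":0}]';python3 -m jog '[{"delta_pos":[0,0,0],"spin":0},{"delta_pos":[0,0,0],"spin":0},{"delta_pos":[0,0,0],"spin":0},{"delta_pos":[0,0,0.5],"spin":0},{"delta_pos":[0,0,1],"spin":0},{"delta_pos":[0,0,2],"spin":0},{"delta_pos":[0,0,3],"spin":0},{"delta_pos":[0,0,4],"spin":0}]' 0.77;python3 -m jog '[{"delta_pos":[-1,0,5],"spin":0},{"delta_pos":[-1,2,5],"spin":0.13},{"delta_pos":[0,4,5],"spin":0.13},{"delta_pos":[0,5,2],"spin":0.13},{"delta_pos":[0,5,0],"spin":0.13},{"delta_pos":[0,5,0],"spin":0.13},{"delta_pos":[0,4,0],"spin":0.135},{"delta_pos":[0,0,0],"spin":0}]' 0;python3 - <<'E'
from h import *
snap('top','top2');snap('side','side2')
t=cam('top2')[3];s=cam('side2')[3]
cv2.imwrite('pics/crop3.png',np.hstack([cv2.resize(t[50:270,350:530],(400,489)),cv2.resize(s[90:335,280:480],(400,489))]))
E
```

```text
time: 7.95
position: [0.4758, 0.0488, 0.0158]
ee_rot: [[-0.688, 0.726, 0.0], [0.726, 0.688, -0.0], [-0.0, 0.0, -1.0]]
contact_force: [-0.2, 0.6, 2.5]
opening: 0.0552
grasp_force: 9.3
time: 8.95
position: [0.475, 0.0488, 0.1217]
ee_rot: [[-0.687, 0.726, -0.002], [0.726, 0.687, 0.0], [0.001, -0.001, -1.0]]
contact_force: [-0.0, -0.2, 1.0]
opening: 0.0678
grasp_force: 0.0
time: 9.95
position: [0.4548, 0.2996, 0.2895]
ee_rot: [[-1.0, 0.024, -0.001], [0.024, 1.0, -0.0], [0.001, -0.0, -1.0]]
contact_force: [-0.7, -0.7, -0.3]
opening: 0.0001
grasp_force: 0.0
```

View pics/crop3.png

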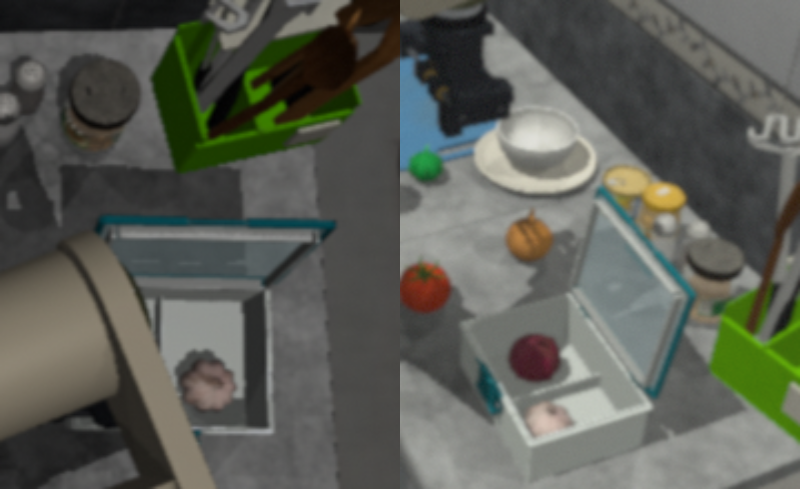

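Run:
```python
from h import *
np.set_printoptions(precision=3,suppress=True)
for a,b in [((450,40),(475,158)),((468,30),(475,158)),((485,18),(500,178)),((567,48),(527,212))]:
    X=tri('top0',a,'side0',b); print(X,proj('top0',X)-a)
for z in(.05,.1,.15,.2,.3): print(z,atz('top0',440,50,z),atz('top0',432,125,z))
print('jar',atz('top0',395,95,.08))
a=-.0265;x,y=.4988,.0983
for th in(1.6,1.7,1.8):
  for v in(.102,-.102):
    u=.078-.158*np.cos(th); p=[x+np.cos(a)*u-np.sin(a)*v,y+np.sin(a)*u+np.cos(a)*v,.084+.158*np.sin(th)]; print(th,np.array(p),proj('top0',p),proj('side0',p))
```

```text
[0.786 0.102 0.322] [ 0.622 -1.588]
[0.777 0.082 0.343] [-2.453  6.646]
[0.82  0.036 0.308] [-2.424  6.542]
[ 0.754 -0.098  0.33 ] [-0.893  2.33 ]
0.05 [0.905 0.039 0.05 ] [0.712 0.069 0.05 ]
0.1 [0.879 0.054 0.1  ] [0.696 0.082 0.1  ]
0.15 [0.853 0.069 0.15 ] [0.68  0.096 0.15 ]
0.2 [0.827 0.085 0.2  ] [0.664 0.11  0.2  ]
0.3 [0.775 0.115 0.3  ] [0.631 0.138 0.3  ]
jar [0.778 0.161 0.08 ]
1.6 [0.584 0.198 0.242] [394.257 158.641] [371.868 183.925]
1.6 [ 0.579 -0.006  0.242] [500.154 159.443] [418.995 238.539]
1.7 [0.6   0.198 0.241] [394.034 150.895] [377.642 182.931]
1.7 [ 0.594 -0.006  0.241] [499.497 151.664] [425.321 237.104]
1.8 [0.615 0.197 0.238] [393.678 143.533] [383.21  182.492]
1.8 [ 0.61  -0.007  0.238] [498.515 144.268] [431.364 236.26 ]
```

Run:
```python
from h import *
t=cam('top0')[3];s=cam('side0')[3]
cv2.imwrite('pics/crop4.png',np.hstack([cv2.resize(t[0:170,370:590],(400,309),interpolation=2),cv2.resize(s[130:330,360:618],(400,309),interpolation=2)]))
```

```text
(no output)
```

View pics/crop4.png

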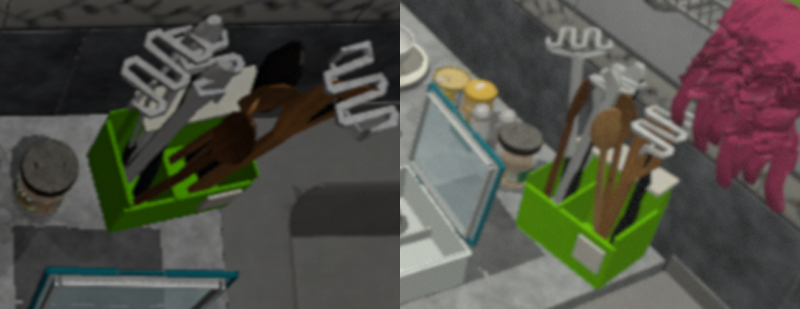

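The utensils stay at x ≥ 0.75 at their tops and the caddy box at x ≥ 0.69, right of y ≈ 0.1. I'll go behind the lid slightly left of centre.

```bash
python3 -m jog '[{"delta_pos":[4,0,0],"spin":0},{"delta_pos":[5,0,0],"spin":0},{"delta_pos":[5,-2,0],"spin":0},{"delta_pos":[3,-4,0],"spin":0},{"delta_pos":[2,-4,0],"spin":0},{"delta_pos":[0,-4,0],"spin":0},{"delta_pos":[0,-2.5,0],"spin":0},{"delta_pos":[0,0,0],"spin":0}]';python3 -m jog '[{"delta_pos":[0,0,-3],"spin":0},{"delta_pos":[0,0,-3],"spin":0},{"delta_pos":[0,0,-2.5],"spin":0},{"delta_pos":[0,0,0],"spin":0}]'
```

```text
time: 11.05
position: [0.6456, 0.1299, 0.2901]
ee_rot: [[-0.999, 0.033, -0.0], [0.033, 0.999, -0.0], [0.0, -0.0, -1.0]]
contact_force: [0.5, 0.8, -0.5]
opening: 0.0006
grasp_force: 0.0
time: 11.55
position: [0.6448, 0.1332, 0.2031]
ee_rot: [[-1.0, 0.028, -0.004], [0.028, 1.0, 0.0], [0.004, -0.0, -1.0]]
contact_force: [-0.0, 0.0, 0.7]
opening: 0.0004
grasp_force: 0.0
```

```bash
python3 -m jog '[{"delta_pos":[-2,-1,0.6],"spin":0},{"delta_pos":[-1.6,-0.8,0.5],"spin":0},{"delta_pos":[-1.5,0,0],"spin":0},{"delta_pos":[-1.3,0,0],"spin":0},{"delta_pos":[-1.3,0,-0.1],"spin":0},{"delta_pos":[-1.3,-0.4,-0.3],"spin":0},{"delta_pos":[-1.2,-0.4,-0.3],"spin":0},{"delta_pos":[0,0,0],"spin":0}]';python3 -m jog '[{"delta_pos":[-1.2,-0.4,-0.5],"spin":0},{"delta_pos":[-1.1,-0.4,-0.6],"spin":0},{"delta_pos":[-1.1,-0.2,-0.8],"spin":0},{"delta_pos":[-1,0,-0.8],"spin":0},{"delta_pos":[0,0,0],"spin":0}]';python3 - <<'E'
from h import *
snap('top','top3');snap('side','side3')
t=cam('top3')[3];s=cam('side3')[3]
cv2.imwrite('pics/crop5.png',np.hstack([cv2.resize(t[110:290,350:530],(400,400)),cv2.resize(s[130:330,280:480],(400,400))]))
E
```

```text
time: 12.55
position: [0.5437, 0.107, 0.2101]
ee_rot: [[-1.0, 0.028, 0.002], [0.028, 1.0, 0.0], [-0.002, 0.0, -1.0]]
contact_force: [0.4, -0.6, 0.5]
opening: 0.0003
grasp_force: 0.1
time: 13.18
position: [0.5, 0.097, 0.1822]
ee_rot: [[-1.0, 0.028, 0.001], [0.028, 1.0, -0.0], [-0.001, -0.0, -1.0]]
contact_force: [0.5, 0.2, 0.6]
opening: 0.0006
grasp_force: 0.1
```

View pics/crop5.png

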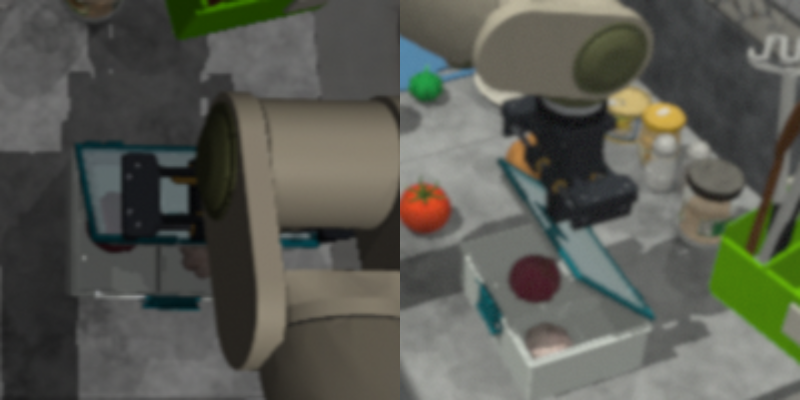

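The lid is following the fingers at about 45°, and the garlic and red onion are clear below it. Continuing the arc.

```bash
python3 -m jog '[{"delta_pos":[-1,0,-1],"spin":0},{"delta_pos":[-0.9,0,-1.1],"spin":0},{"delta_pos":[-0.7,0,-1.1],"spin":0},{"delta_pos":[-0.7,0.1,-1.1],"spin":0},{"delta_pos":[-0.6,0.1,-1.1],"spin":0},{"delta_pos":[-0.6,0.1,-1.0],"spin":0},{"delta_pos":[-0.4,0,-0.8],"spin":0},{"delta_pos":[0,0,0],"spin":0}]';python3 -m jog '[{"delta_pos":[-0.2,0,-0.4],"spin":0},{"delta_pos":[0,0,0],"spin":0}]'
```

```text
time: 14.28
position: [0.45, 0.0999, 0.109]
ee_rot: [[-1.0, 0.028, -0.002], [0.028, 1.0, 0.0], [0.002, 0.0, -1.0]]
contact_force: [-2.0, -0.4, 2.2]
opening: 0.0002
grasp_force: 0.4
time: 14.52
position: [0.4486, 0.0998, 0.1055]
ee_rot: [[-1.0, 0.028, -0.0], [0.028, 1.0, -0.0], [0.0, -0.0, -1.0]]
contact_force: [-1.1, 0.4, 1.1]
opening: 0.0003
grasp_force: 0.4
```

```bash
for i in 1; do python3 -m jog '[{"delta_pos":[0,0,-0.2],"spin":0},{"delta_pos":[0,0,-0.2],"spin":0},{"delta_pos":[0,0,-0.2],"spin":0},{"delta_pos":[0,0,0],"spin":0}]'; python3 -m jog '[{"delta_pos":[0,0,-0.1],"spin":0},{"delta_pos":[0,0,-0.1],"spin":0},{"delta_pos":[0,0,0],"spin":0}]'; done
```

```text
time: 15.02
position: [0.4486, 0.0999, 0.0994]
ee_rot: [[-1.0, 0.028, -0.0], [0.028, 1.0, 0.0], [0.0, 0.0, -1.0]]
contact_force: [-0.1, 0.0, 0.8]
opening: 0.0003
grasp_force: 0.4
time: 15.4
position: [0.4487, 0.0999, 0.0975]
ee_rot: [[-1.0, 0.028, -0.0], [0.028, 1.0, 0.0], [0.0, 0.0, -1.0]]
contact_force: [-0.7, 0.3, 0.8]
opening: 0.0005
grasp_force: 0.4
```

```bash
python3 -m jog '[{"delta_pos":[0,0,-0.1],"spin":0},{"delta_pos":[0,0,-0.1],"spin":0},{"delta_pos":[0,0,0],"spin":0}]' | grep -E 'pos|contact'; python3 -m jog '[{"delta_pos":[0,0,-0.1],"spin":0},{"delta_pos":[0,0,0],"spin":0}]'| grep -E 'pos|contact'
```

```text
position: [0.4487, 0.0999, 0.0955]
contact_force: [-1.5, 0.5, 0.2]
position: [0.4487, 0.0998, 0.0945]
contact_force: [0.1, -0.1, 1.1]
```

```bash
python3 -m jog '[{"delta_pos":[0,0,-0.1],"spin":0},{"delta_pos":[0,0,0],"spin":0}]' | grep -E 'pos|contact'; python3 -m jog '[{"delta_pos":[0,0,-0.05],"spin":0},{"delta_pos":[0,0,-0.05],"spin":0},{"delta_pos":[0,0,0],"spin":0}]'| grep -E 'pos|contact'
```

```text
position: [0.4487, 0.0999, 0.0935]
contact_force: [-1.4, 0.2, 0.0]
position: [0.4487, 0.0998, 0.0925]
contact_force: [-1.4, -0.8, 1.4]
```

```bash
python3 -m jog '[{"delta_pos":[0,0,-0.05],"spin":0},{"delta_pos":[0,0,0],"spin":0}]' | grep -E 'pos|contact'; python3 -m jog '[{"delta_pos":[0,0,-0.05],"spin":0},{"delta_pos":[0,0,0],"spin":0}]'| grep -E 'pos|contact'
```

```text
position: [0.4487, 0.0998, 0.092]
contact_force: [-0.5, 0.7, 1.1]
position: [0.4487, 0.0998, 0.0915]
contact_force: [0.2, -0.2, 0.6]
```

```bash
for i in 1 ; do python3 -m jog '[{"delta_pos":[0,0,-0.05],"spin":0},{"delta_pos":[0,0,-0.05],"spin":0},{"delta_pos":[0,0,0],"spin":0}]' | grep -E 'pos|contact'; python3 -m jog '[{"delta_pos":[0,0,-0.05],"spin":0},{"delta_pos":[0,0,0],"spin":0}]'| grep -E 'pos|contact';python3 -m jog '[{"delta_pos":[0,0,-0.05],"spin":0},{"delta_pos":[0,0,0],"spin":0}]'| grep -E 'pos|contact'; done
```

```text
position: [0.4487, 0.0998, 0.0905]
contact_force: [-1.6, 0.2, 1.3]
position: [0.4487, 0.0999, 0.09]
contact_force: [-1.5, -0.2, 0.3]
position: [0.4487, 0.0999, 0.0895]
contact_force: [-1.2, 0.5, 0.9]
```

```bash
for i in 1 ; do python3 -m jog '[{"delta_pos":[0,0,-0.05],"spin":0},{"delta_pos":[0,0,-0.05],"spin":0},{"delta_pos":[0,0,0],"spin":0}]' | grep -E 'pos|contact'; python3 -m jog '[{"delta_pos":[0,0,-0.05],"spin":0},{"delta_pos":[0,0,0],"spin":0}]'| grep -E 'pos|contact';python3 -m jog '[{"delta_pos":[0,0,-0.05],"spin":0},{"delta_pos":[0,0,0],"spin":0}]'| grep -E 'pos|contact'; done
```

```text
position: [0.4487, 0.0999, 0.0887]
contact_force: [-1.5, 0.1, 4.3]
position: [0.4487, 0.0998, 0.0883]
contact_force: [-2.8, 0.0, 5.4]
position: [0.4487, 0.0998, 0.0879]
contact_force: [-3.8, 0.5, 7.5]
```

```bash
python3 -m jog '[{"delta_pos":[0,0,-0.05],"spin":0},{"delta_pos":[0,0,0],"spin":0}]'| grep -E 'pos|contact';python3 -m jog '[{"delta_pos":[0,0,-0.05],"spin":0},{"delta_pos":[0,0,0],"spin":0}]'| grep -E 'pos|contact'
```

```text
position: [0.4487, 0.0999, 0.0874]
contact_force: [-1.8, -0.3, 6.1]
position: [0.4487, 0.0998, 0.0868]
contact_force: [-3.0, -0.3, 5.5]
```

```bash
python3 -m jog '[{"delta_pos":[0,0,-0.05],"spin":0},{"delta_pos":[0,0,0],"spin":0}]'| grep -E 'pos|contact'
```

```text
position: [0.4487, 0.0998, 0.0861]
contact_force: [-1.2, -1.0, 3.5]
```

```bash
python3 -m jog '[{"delta_pos":[0,0,-0.05],"spin":0},{"delta_pos":[0,0,0],"spin":0}]'| grep -E 'pos|contact'; python3 -m jog '[{"delta_pos":[0,0,-0.05],"spin":0},{"delta_pos":[0,0,0],"spin":0}]'| grep -E 'pos|contact'
```

```text
position: [0.4487, 0.0999, 0.0854]
contact_force: [-0.6, -0.6, 0.5]
position: [0.4487, 0.0999, 0.085]
contact_force: [-1.3, 0.3, 1.7]
```

```bash
python3 -m jog '[{"delta_pos":[0,0,-0.05],"spin":0},{"delta_pos":[0,0,0],"spin":0}]'| grep -E 'pos|contact'
```

```text
position: [0.4487, 0.0998, 0.0845]
contact_force: [-0.6, 0.7, 1.4]
```

```bash
python3 -m jog '[{"delta_pos":[0,0,-0.05],"spin":0},{"delta_pos":[0,0,0],"spin":0}]'| grep -E 'pos|contact'; python3 -m jog '[{"delta_pos":[0,0,-0.05],"spin":0},{"delta_pos":[0,0,0],"spin":0}]'| grep -E 'pos|contact'
```

```text
position: [0.4487, 0.0998, 0.084]
contact_force: [-0.3, -0.6, 1.8]
position: [0.4487, 0.0998, 0.0838]
contact_force: [-2.5, -0.2, 4.5]
```

```bash
python3 -m jog '[{"delta_pos":[0,0,-0.05],"spin":0},{"delta_pos":[0,0,0],"spin":0}]'| grep -E 'pos|contact'
```

```text
position: [0.4487, 0.0999, 0.0837]
contact_force: [-3.2, 0.1, 10.6]
```

```bash
python3 -m jog '[{"delta_pos":[0,0,-0.04],"spin":0},{"delta_pos":[0,0,0],"spin":0}]'| grep -E 'pos|contact'
```

```text
position: [0.4488, 0.0999, 0.0836]
contact_force: [-4.6, -0.4, 16.1]
```

```bash
python3 -m jog '[{"delta_pos":[0,0,0.1],"spin":0},{"delta_pos":[0,0,0.1],"spin":0},{"delta_pos":[0,0,0.2],"spin":0},{"delta_pos":[0,0,0.4],"spin":0},{"delta_pos":[0,0,1],"spin":0},{"delta_pos":[0,0,2],"spin":0},{"delta_pos":[0,0,3],"spin":0},{"delta_pos":[0,0,4],"spin":0}]'| grep -E 'pos|contact';python3 -m jog '[{"delta_pos":[0,3,4],"spin":0},{"delta_pos":[0,5,2],"spin":0},{"delta_pos":[0,5,0],"spin":0},{"delta_pos":[-2,5,0],"spin":0},{"delta_pos":[-2,5,0],"spin":0},{"delta_pos":[-2,5,0],"spin":0},{"delta_pos":[-2,5,0],"spin":0},{"delta_pos":[0,0,0],"spin":0}]';python3 - <<'E'
from h import *
snap('top','top4');snap('side','side4')
t=cam('top4')[3];s=cam('side4')[3]
cv2.imwrite('pics/crop6.png',np.hstack([cv2.resize(t[130:290,290:490],(400,320)),cv2.resize(s[160:320,260:460],(400,320))]))
E
```

```text
position: [0.4483, 0.0999, 0.1919]
contact_force: [-0.5, 0.5, -0.1]
time: 23.4
position: [0.3669, 0.4322, 0.2509]
ee_rot: [[-1.0, 0.023, -0.0], [0.023, 1.0, 0.0], [0.0, 0.0, -1.0]]
contact_force: [-0.3, -0.7, 0.4]
opening: 0.0006
grasp_force: 0.0
```

View pics/crop6.png

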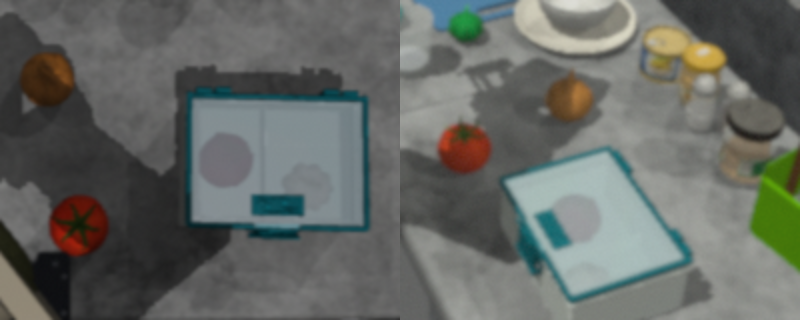

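The lid stays shut by itself, with the garlic visible inside at top crop (305,185). The box, tomato and brown onion haven't moved.

```bash
python3 -c "
from plant import workorder
print(workorder.hand_in())"
```

```text
the job is handed in; nothing more can be done
None
```

The garlic is in the empty half of the box and the lid is clicked shut and holding by itself; the highest pressing force I read was about 16 N, the box, tomato and brown onion look unmoved in the final pictures, and the job was handed in at about 23 s.

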